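# Push out the photometer's locked filter slide with the release pin

## Task

The photometer's filter slide is locked in by a spring plunger at the bottom of a small well in the slide. Take the release pin from its stand, press the plunger down with it, gently and only until the slide is free, and keeping the pin in the well push the slide all the way out of the front, past the notches in between, to its end stop without forcing anything. Then lift the pin out and put it back upright in its stand; leave the two vials and the tin where they are.

Things in the scene. Friction and masses are not known exactly. Their poses are not given: they have to be found in the camera images.
- photometer: bench photometer, fixed, 170 x 120 mm, deck 66 mm high, grey base, white deck; origin at the centre of its underside, x from its front (towards the robot) to its back, z up. A black lamp head (x -85..-53, y -56..20 mm, top z 93 mm) bridges the slide's channel at the front; a cuvette cap (top z 82 mm) and a display lie left of the channel. Pressing or pushing it with over 18 N does harm
- filter_slide (a joint): how far the filter slide is pushed out of the photometer's front, along the photometer's -x (m): 0 = locked home, 0.049 = end stop. Guide friction about 3 N. When the plunger is not held down its lock snaps by itself into notches at 0, 16, 32 and 48 mm (each with 1 mm of play); a locked slide must not be forced
- slide_front (a point): middle of the upper front edge of the filter slide, an aluminium bar 34 mm wide with three small round filters, flush in a channel at the photometer's y = -20 mm; its front end sticks out 16 mm ahead of the photometer when home. Moves with the slide; axes as the photometer's
- well_mouth (a point): centre of the mouth of the release well (11 mm wide, 20 mm deep, vertical) in the slide's upper face, 65.5 mm above the bench; moves with the slide; axes as the photometer's. In it a steel plunger head, rest depth unknown, 4 to 13 mm below the mouth (screwed in by hand). Pressing it takes 4 N, rising 1.2 N per mm; lock free from 3.5 mm (8 N), firm stop at 5.5 mm (10.5 N)
- release_pin: loose release pin, 60 g, standing tip down in its stand at the start; origin at the centre of the flat tip, z points along it to the handle. Round steel shank 6 mm across and 62 mm long (a steel cone up to 13.6 mm from 54 to 62 mm), then a grey square handle 14 x 14 mm from 62 to 110 mm, its sides along the pin's x and y; total 113 mm
- pin_tip (a point): centre of the pin's tip
- pin_stand: fixed stand of the pin: steel round foot 64 mm across, white column 28 mm across, 48 mm high; origin at the centre of its underside
- stand_hole (a point): centre of the mouth of the stand's hole, 48 mm above the bench; hole 9 mm wide, vertical, its floor 10 mm above the bench (38 mm deep)
- vial_a: small capped vial standing in front, 23 x 23 x 48 mm, origin at the centre of its underside; leave it alone
- vial_b: small capped vial standing farther back, 23 x 23 x 48 mm, origin at the centre of its underside; leave it alone
- filter_tin: round lidded tin for filters, 74 mm across, 33 mm high, origin at the centre of its underside; leave it alone

How it is judged (in metres and radians):
On the way, in this order (a step that is already met when the one before it is completed fails the run):
1. the pin stands in the well with the slide still home (horizontal distance between pin_tip and well_mouth below 0.006 m and z of pin_tip in the frame of well_mouth below -0.003 m and value of joint filter_slide below 0.003 m), for 0.05 s.
2. the slide has left its first notch, the pin in the well (value of joint filter_slide above 0.006 m and z of pin_tip in the frame of well_mouth below -0.003 m), for 0.05 s.
3. the slide is out at its end, the pin still in the well (value of joint filter_slide above 0.045 m and z of pin_tip in the frame of well_mouth below -0.003 m), for 0.05 s.
At the end, for the whole second after the job is handed in: the filter slide is out by more than 45 mm, and the release pin stands at rest in its stand, its tip within 7 mm of the hole's axis and below 16 mm above the bench (on the hole's floor), leaning less than 0.2 rad (value of joint filter_slide above 0.045 m and horizontal distance between pin_tip and stand_hole below 0.007 m and height (world z) of pin_tip below 0.016 m and angle between release_pin's own z axis and vertical below 0.2 rad and linear speed of release_pin below 0.02 m/s); the robot touches nothing.
It fails at once if the pin presses or pushes the photometer, its slide and plunger included, with more than 18 N (contact force between release_pin and photometer above 18 N).
It fails at once if the robot itself pushes the photometer or its slide with more than 8 N (contact force between any of the fingers, the arm and photometer above 8 N).
It fails at once if the pin leaves the well while the slide is part way (value of joint filter_slide between 0.006 and 0.044 m and z of pin_tip in the frame of well_mouth above -0.002 m).
It fails at once if a vial or the tin is moved by more than 15 mm or tipped (distance of any of vial_a, vial_b, filter_tin from where it was at the start of the episode above 0.015 m or angle between any of vial_a, vial_b's own z axis and vertical above 0.4 rad).
It also fails if it takes over 72 s, if anything falls off the work surface, if the arm or the gripper's body presses on something with over 40 N, if the wrist force passes 120 N, or if a joint passes its speed limit or range.

## Robot

A 6-joint arm with a two-finger parallel gripper is mounted at the origin on a cart in front of the work surface, level with it; the furniture and walls round the work are solid. World frame = base frame: x ahead of the robot, y to its left, z up, the work surface at z = 0. Lengths are in mm, angles in rad, forces in N, time in s.
With the tool pointing down it reaches from about 350 to 875 mm from the base axis. Payload 4.2 kg.
Tool frame: the origin (TCP) lies on the centre line of the jaws, within the pads' length; the fingertips stand 11 mm ahead of it and the grasp point (between the pads) lies 8 mm behind it (ctrl.tip_extent is the distance from the TCP to the fingertips, in mm); z points along the fingers, y is the line along which they close (so a half turn about z gives the same grasp; the last joint's range is limited). The gripper opens to 87 mm and grips with 3 to 60 N. Pads are 19 mm wide; open, the fingers measure 117 mm over their backs; the gripper's body (75 mm by 190 mm) begins 51 mm behind the grasp point.
Start: joints at [-1.042, 0.385, 0.008, 0, -1.194, -0.259], TCP at [166.603, -602.364, 233.55] pointing down, gripper open.
Joint ranges: [-3.14, 3.14], [-1.21, 2.06], [-1.07, 1.41], [-3.16, 2.05], [-2.99, -0.16], [-3.1, 3.1]. Speed limits (rad/s): [2.79, 2.79, 3.14, 3.14, 3.14, 3.14].

## Interface

Orientations are given as a unit quaternion [x, y, z, w].
In Python, from workcell import ctrl gives the robot as it stands. The module is installed in compiled form; this text tells all that it offers.
- The arm moves only by the tool apply_moves, never from a script. Its argument "targets" is one flat list of numbers, 6 for each row, row after row: the shift along the tool's x, y, z in m, then the turn, a rotation vector about the tool's x, y, z in degrees. In form: [dx, dy, dz, rx, ry, rz, dx, dy, dz, rx, ry, rz, ...]. A call has 1 to 10 rows; each row is the pose to reach, as a shift and turn from the pose commanded when the call began, along the tool's axes at that moment; what a row does not reach only later rows make up. A row lasts 1/10 s, in which the tool goes at most 50 mm and 8.59 degrees, less where a joint would pass 70% of its speed; a pose out of reach is approached as far as the arm can. A call with a gripper value outside its range is refused whole. "grip" is the opening, from -1 (shut) to 1 (fully open), set as the call begins (left out, the last holds). The fingers move at their own pace and stop on an object; "force" is the grip in N (left out, the last holds). Time passes only in rows, so rows that repeat a pose let the fingers close. It gives the time, the measured TCP pose, the force, the opening and the grip force at its end, in the units of the state.
- ctrl.get_state(): the state, without advancing time (a new reading comes with each control period).
- ctrl.grab_frame(name): name is "scene" or "side" or "wrist"; returns a dict with "frame" (420x560x3 uint8, red, green, blue), "K" (3x3 intrinsics, pixels), "world_from_camera" (4x4, takes a point from camera to world coordinates); the wrist camera has in their place "T_tool_cam" (4x4, takes a point from camera to tool coordinates, whose origin is the TCP and whose axes are the flange's). Camera axes: x right, y down, z forward; pixel columns grow to the right and rows downward; lengths in mm; the calibration is good to about 2 mm. The wrist camera is an equidistant fisheye: a pixel r from the principal point sees the ray r / f radians off the axis. A picture is of the moment at which its call begins: read the wrist's pose just before it. There is no depth.
- ctrl.finish_job(): hands the job in; it is judged then, once.
The state is a dict: "time": time; "qpos": joint angles; "qd": joint speeds; "joint_torque": joint torques, N m; "ee_pos": TCP position; "tool_rot": TCP orientation; "force": force on the tool from outside, world axes, zero at the start; "torque": the same for the moment, N m; "gripper_width": finger opening in mm; "grasp_force": force on a finger pad.
Only numpy, scipy, OpenCV 4.12 (cv2) and the standard library are available. Lean on these libraries where they do the work, as an engineer would, in place of code of your own. Each camera call takes 0.05 s, during which the arm holds its last target. There are 200 camera calls.

## Working session

There is one attempt and no reset: what is moved stays moved. The work goes in short steps, Python scripts to look and compute and a tool call to move; the robot and the scene stay as the last step left them, time stands still between calls to the robot, and variables do not carry over. Pictures are saved under pics/ and viewed, at most 10 in all, crops included, and the job is handed in when it is done.

Besides the shell and the picture viewer there is one more tool, called after "Call:" as a command line: name --argument value ..., lists and objects as JSON in quotes. apply_moves: Moves the arm, as the interface text tells. Its arguments: {"type":"object","properties":{"targets":{"type":"array","items":{"type":"number"}},"grip":{"type":"number"},"force":{"type":"number"}},"required":["targets"]}

```bash
mkdir -p pics; python3 - <<'E'
from workcell import ctrl
import cv2,numpy as np
s=ctrl.get_state();print({k:np.round(v,3) for k,v in s.items()}, ctrl.tip_extent)
fs=[]
for n in("scene","side","wrist"):
    f=ctrl.grab_frame(n);cv2.imwrite(f"pics/{n}0.png",f["frame"][:,:,::-1])
    print(n,np.round(f["K"],2).tolist(),np.round(f.get("world_from_camera",f.get("T_tool_cam")),4).tolist())
E
```

```text
{'time': np.float64(0.0), 'qpos': array([-1.042e+00,  3.860e-01,  7.000e-03, -1.000e-03, -1.194e+00,
       -2.590e-01]), 'qd': array([-0.001,  0.   ,  0.001, -0.   , -0.   , -0.002]), 'joint_torque': array([-2.0000e-03, -3.9066e+01,  1.8740e+01,  4.2200e+00,  1.1000e-02,
       -0.0000e+00]), 'ee_pos': array([ 166.491, -601.815,  232.476]), 'tool_rot': array([-0.134,  0.991,  0.001, -0.   ]), 'force': array([-0.438,  0.3  , -0.45 ]), 'torque': array([ 0.056, -0.002,  0.   ]), 'grasp_force': np.float64(0.0), 'gripper_width': np.float64(86.944)} 11.0
scene [[412.82, 0.0, 275.03], [0.0, 412.82, 206.52], [0.0, 0.0, 1.0]] [[0.4859, -0.5842, 0.6501, -25.9922], [-0.874, -0.3251, 0.3611, -231.409], [0.0004, -0.7436, -0.6686, 664.6183], [0.0, 0.0, 0.0, 1.0]]
side [[511.0, 0.0, 280.53], [0.0, 511.0, 205.93], [0.0, 0.0, 1.0]] [[0.9994, 0.0086, 0.034, 541.8509], [-0.025, -0.5036, 0.8636, -823.1947], [0.0245, -0.8639, -0.5031, 571.2695], [0.0, 0.0, 0.0, 1.0]]
wrist [[325.19, 0.0, 276.49], [0.0, 325.19, 211.12], [0.0, 0.0, 1.0]] [[-0.0005, -0.9525, -0.3047, 84.8242], [1.0, -0.0008, 0.001, -0.9641], [-0.0012, -0.3047, 0.9525, -151.1708], [0.0, 0.0, 0.0, 1.0]]
```

View pics/scene0.png

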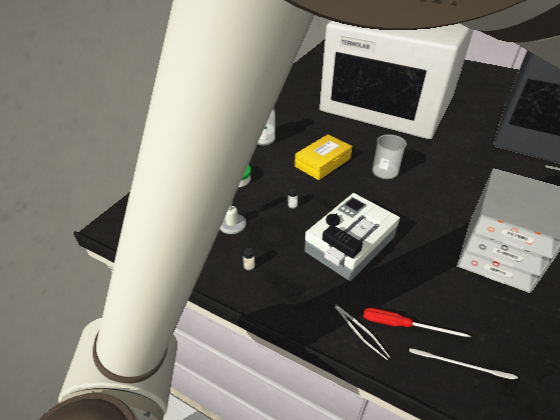

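View pics/side0.png

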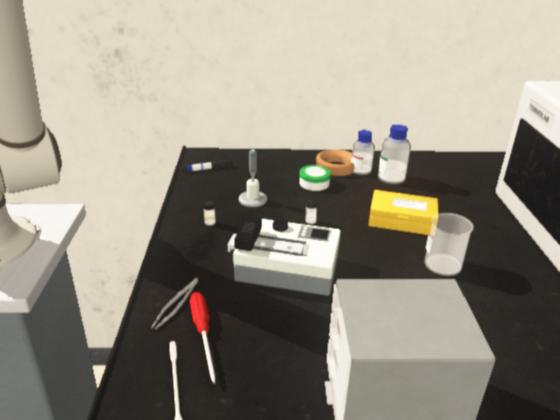

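The scene view shows the photometer at about (352,235), the stand at (232,222) partly hidden by the arm, and vials at (249,260) and (293,200). The side view shows the pin in its stand at (253,150–205), the photometer at (287,255), vials at (210,214) and (311,214), and the tin at (315,178).

```bash
cat > h.py <<'E'
import numpy as np,cv2
from workcell import ctrl
from scipy.spatial.transform import Rotation as R
CAM={"scene":(np.array([[412.82,0,275.03],[0,412.82,206.52],[0,0,1]]),np.array([[0.4859,-0.5842,0.6501,-25.9922],[-0.874,-0.3251,0.3611,-231.409],[0.0004,-0.7436,-0.6686,664.6183]])),
"side":(np.array([[511,0,280.53],[0,511,205.93],[0,0,1]]),np.array([[0.9994,0.0086,0.034,541.8509],[-0.025,-0.5036,0.8636,-823.1947],[0.0245,-0.8639,-0.5031,571.2695]]))}
def ray(n,uv):
    K,T=CAM[n];d=T[:,:3]@np.linalg.inv(K)@[*uv,1];return T[:,3],d/np.linalg.norm(d)
def onz(o_d,z):
    o,d=o_d;return o+d*(z-o[2])/d[2]
def wray(uv,s,f):
    K,T=f["K"],f["T_tool_cam"];p=np.array([uv[0]-K[0,2],uv[1]-K[1,2]])/K[0,0];r=np.linalg.norm(p)
    c=np.array([*(p/max(r,1e-9)*np.sin(r)),np.cos(r)]);Q=R.from_quat(s["tool_rot"]).as_matrix()
    return s["ee_pos"]+Q@T[:3,3],Q@T[:3,:3]@c
def meet(*rs):
    A=sum(np.eye(3)-np.outer(d,d) for o,d in rs);b=sum((np.eye(3)-np.outer(d,d))@o for o,d in rs)
    p=np.linalg.solve(A,b);return p,[round(float(np.linalg.norm(np.cross(p-o,d))),1) for o,d in rs]
E
python3 - <<'E'
from h import *
print("stand foot side",onz(ray("side",(253,200)),0),"scene",onz(ray("scene",(232,226)),0))
print("pin top",onz(ray("side",(253,151)),123))
print("vials",onz(ray("side",(210,222)),0),onz(ray("side",(311,220)),0),"tin",onz(ray("side",(315,178)),20))
a=cv2.imread("pics/scene0.png")[180:285,220:410];b=cv2.imread("pics/side0.png")[140:300,190:350]
cv2.imwrite("pics/c1.png",np.hstack([cv2.resize(a,(724,400),interpolation=3)]))
cv2.imwrite("pics/c2.png",cv2.resize(b[60:,30:],None,fx=6,fy=6,interpolation=3))
E
```

```text
stand foot side [518.80779334 182.99812969   0.        ] scene [514.10893131 181.17114239   0.        ]
pin top [519.2314086  177.87746288 123.        ]
vials [430.87240522  88.02527669   0.        ] [643.86672034  99.05778269   0.        ] tin [664.36219058 256.26303465  20.        ]
```

View pics/c2.png

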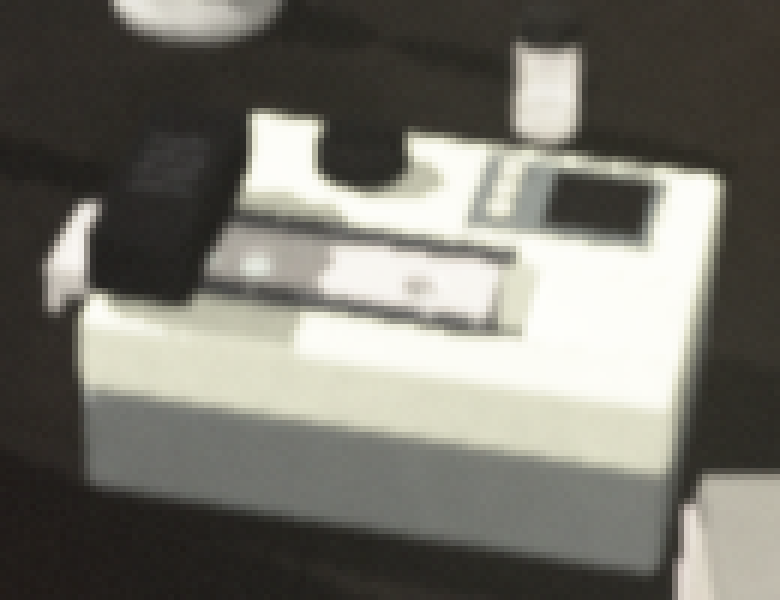

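The crop shows the photometer from its right-rear side. The well is at crop (417,287), full-image (289.5,247.8). The lamp head is on the left (the front) and the slide nose at (230,245).

```bash
python3 - <<'E'
from h import *
g=lambda u,v,z:onz(ray("side",(220+u/6,200+v/6)),z)
w=g(417,287,65.5);fr=g(82,308,66);br=g(672,412,66);bl=g(722,178,66);
print("well",w,"corners",fr,br,bl,np.linalg.norm(br-fr),np.linalg.norm(bl-br))
y1=np.arctan2(*(br-fr)[1::-1]);y2=np.arctan2(*(bl-br)[1::-1])-np.pi/2
c1=g(238,213,66);c2=g(515,252,66);print("yaws",np.degrees([y1,y2,np.arctan2(*(c2-c1)[1::-1])]))
y=np.radians(np.degrees((y1+y2)/2));X=np.array([np.cos(y),np.sin(y)]);Y=np.array([-X[1],X[0]])
o=(fr+bl)[:2]/2;print("centre",o,"well in body",(w[:2]-o)@X,(w[:2]-o)@Y)
s=ctrl.get_state();Q=R.from_quat(s["tool_rot"]).as_matrix();print(np.round(Q,3))
print("shift tool to (519,180,260):",Q.T@(np.array([519,180,260])-s["ee_pos"]))
E
```

```text
well [587.92788098 -98.40763585  65.5       ] corners [ 492.470312   -110.43714891   66.        ] [ 654.88113842 -157.55817678   66.        ] [683.38231661 -40.28874877  66.        ] 169.10844983432972 120.68320473403469
yaws [-16.17928152 -13.66031972 -13.6012195 ]
centre [587.9263143  -75.36294884] well in body 5.934754389809949 -22.267381803868748
[[-0.964 -0.266 -0.001]
 [-0.266  0.964  0.002]
 [ 0.     0.002 -1.   ]]
shift tool to (519,180,260): [-548.08760041  659.86439594  -26.27052207]
```

Call:
apply_moves --targets '[-0.03,0.036,-0.01,0,0,0,-0.06,0.072,-0.02,0,0,0,-0.09,0.108,-0.02,0,0,0,-0.12,0.144,-0.02,0,0,0,-0.15,0.18,-0.02,0,0,0,-0.18,0.216,-0.02,0,0,0,-0.21,0.252,-0.02,0,0,0,-0.24,0.288,-0.02,0,0,0,-0.27,0.325,-0.02,0,0,0,-0.28,0.337,-0.02,0,0,0]' --grip 1

```text
time: 1.15
ee_pos: [347.4, -200.0, 253.7]
tool_rot: [-0.137, 0.991, 0.0, 0.001]
force: [0.2, -0.9, 0.2]
gripper_width: 86.8
grasp_force: 0.0
```

Call:
apply_moves --targets '[-0.03,0.036,0,0,0,0,-0.06,0.072,0,0,0,0,-0.09,0.108,0,0,0,0,-0.12,0.144,0,0,0,0,-0.15,0.18,0,0,0,0,-0.18,0.216,0,0,0,0,-0.21,0.252,0,0,0,0,-0.24,0.288,0,0,0,0,-0.265,0.32,0,0,0,0,-0.268,0.323,0,0,0,0]'

```text
time: 2.15
ee_pos: [520.1, 183.5, 252.4]
tool_rot: [-0.136, 0.991, -0.0, -0.0]
force: [-1.0, -0.4, -0.7]
gripper_width: 87.0
grasp_force: 0.0
```

```bash
python3 - <<'E'
from h import *
s=ctrl.get_state();f=ctrl.grab_frame("wrist");cv2.imwrite("pics/w1.png",f["frame"][:,:,::-1]);print(s["time"],s["ee_pos"],s["qpos"],s["tool_rot"])
import pickle;pickle.dump((s,f),open("w1.pkl","wb"))
E
```

```text
2.15 [520.10845812 183.4617366  252.36378319] [ 6.33024342e-01  2.46693307e-01 -1.43805560e-01 -9.43402249e-05
 -1.18071052e+00 -1.93051875e+00] [-1.36208281e-01  9.90680201e-01 -6.00005612e-05 -2.02381772e-04]
```

View pics/w1.png

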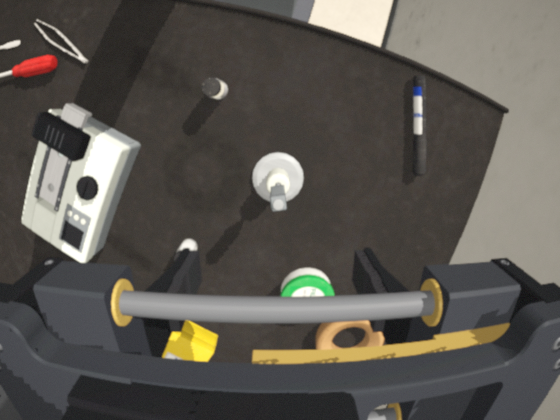

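The wrist view shows the stand at (278,180) with the pin handle's top near (279,205), the photometer at left with its well at about (52,185), vial_a at (215,88) and the tin at (308,285).

```bash
python3 - <<'E'
from h import *
im=cv2.imread("pics/w1.png")
a=cv2.resize(im[145:220,245:310],None,fx=8,fy=8,interpolation=2);b=cv2.resize(im[145:215,20:80],(0,0),fx=4,fy=4,interpolation=2)
o=np.zeros((600,770,3),np.uint8);o[:600,:520]=a;o[:280,525:765]=b;cv2.imwrite("pics/c3.png",o)
E
```

```text
(no output)
```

View pics/c3.png

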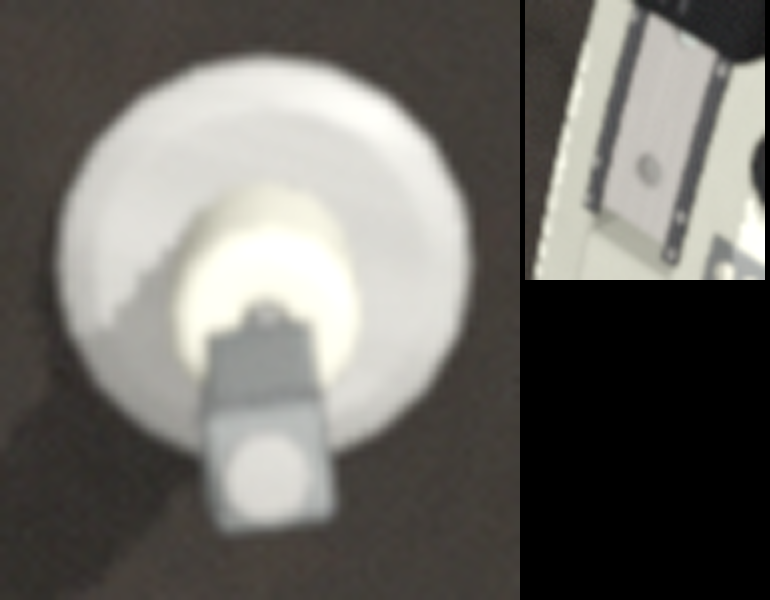

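The crop shows the handle top as a near-square with corners at about (203,412), (322,400), (338,518), (218,533), its cap centred at (268,473), the column top at (267,315) and the well at inset (124,170).

```bash
python3 - <<'E'
from h import *
import pickle;s,f=pickle.load(open("w1.pkl","rb"))
g=lambda u,v,z:onz(wray((245+u/8-.06,145+v/8-.06),s,f),z)
top=g(268,473,123);C=[g(*c,120) for c in((203,412),(322,400),(338,518),(218,533))]
print("top",top,"corners mean",np.mean(C,0),"edges",[round(float(np.linalg.norm(C[i]-C[i-1])),1) for i in range(4)])
ang=[np.degrees(np.arctan2(*(C[i]-C[i-1])[1::-1]))%90 for i in range(4)];print("edge ang mod 90",ang)
print("column top",g(267,315,48),"foot",g(265,257,4))
w=(20+124/4,145+170/4);print("well wrist",onz(wray(w,s,f),65.5),meet(wray(w,s,f),ray("side",(289.5,247.8))))
print("pin top meet",meet(wray((245+268/8,145+473/8),s,f),ray("side",(253,150.5))))
Q=R.from_quat(s["tool_rot"]).as_matrix();print("tool y ang",np.degrees(np.arctan2(Q[1,1],Q[0,1])),"shift",Q.T@(top-s["ee_pos"]))
# slide edge yaw: channel dark lines in inset
e=lambda u,v:onz(wray((20+u/4,145+v/4),s,f),66)
for p,q in(((113,20),(70,208)),((197,70),(147,260))):
  d=e(*p)-e(*q);print("channel yaw",np.degrees(np.arctan2(-d[1],-d[0])))
E
```

```text
top [518.08455036 184.01434418 123.        ] corners mean [518.08206163 184.30299574 120.        ] edges [14.4, 13.5, 14.1, 13.8]
edge ang mod 90 [np.float64(22.143945161503268), np.float64(21.581192449673352), np.float64(23.534469805460745), np.float64(23.083417810106184)]
column top [517.09772752 184.12864201  48.        ] foot [517.89033642 184.32631485   4.        ]
well wrist [589.52323528 -96.10886503  65.5       ] (array([588.89044867, -96.63580182,  64.70951474]), [0.9, 0.9])
pin top meet (array([518.86749701, 184.27638903, 121.22147708]), [0.2, 0.2])
tool y ang 105.65699051584339 shift [  1.74568504   1.08655748 129.36445399]
channel yaw -12.181050304659626
channel yaw -13.04026333663793
```

Call:
apply_moves --targets '[0.0017,0.0011,0.03,0,0,-5,0.0017,0.0011,0.06,0,0,-7,0.0017,0.0011,0.09,0,0,-7,0.0017,0.0011,0.115,0,0,-7,0.0017,0.0011,0.135,0,0,-7,0.0017,0.0011,0.15,0,0,-7,0.0017,0.0011,0.16,0,0,-7,0.0017,0.0011,0.167,0,0,-7,0.0017,0.0011,0.167,0,0,-7]'

```text
time: 3.1
ee_pos: [516.5, 179.8, 86.1]
tool_rot: [-0.194, 0.981, -0.0, -0.001]
force: [0.8, -0.1, -0.5]
gripper_width: 87.0
grasp_force: 0.0
```

Call:
apply_moves --targets '[0,0,0,0,0,0,0,0,0,0,0,0,0,0,0,0,0,0,0,0,0,0,0,0,0,0,0,0,0,0,0,0,0,0,0,0,0,0,0,0,0,0,0,0,0,0,0,0,0,0,0,0,0,0,0,0,0,0,0,0]' --grip -0.9 --force 45

```text
time: 4.1
ee_pos: [517.0, 180.5, 86.5]
tool_rot: [-0.195, 0.981, 0.0, 0.0]
force: [-1.3, 2.4, 2.8]
gripper_width: 14.8
grasp_force: 8.5
```

Call:
apply_moves --targets '[0,0,0,0,0,0,0,0,0,0,0,0,0,0,0,0,0,0]'

```text
time: 4.4
ee_pos: [516.6, 181.8, 86.5]
tool_rot: [-0.195, 0.981, 0.001, 0.0]
force: [-2.6, 5.0, 0.8]
gripper_width: 13.7
grasp_force: 45.0
```

```bash
python3 - <<'E'
from h import *
s=ctrl.get_state();print(s["ee_pos"],s["gripper_width"],s["grasp_force"],s["force"],s["torque"],s["qpos"])
Q=R.from_quat(s["tool_rot"]).as_matrix();print(Q.round(3))
f=ctrl.grab_frame("wrist");cv2.imwrite("pics/w2.png",f["frame"][100:400,130:430,::-1].repeat(2,0).repeat(2,1))
E
```

```text
[516.62576326 181.75004465  86.48321532] 13.719581771729032 44.99309663660824 [-2.63424313  4.9596245   0.79353366] [1.57382775 0.87230246 0.02295682] [ 0.63340547  0.40815938 -0.37261927 -0.0024135  -0.78865096 -1.81077765]
[[-0.924 -0.382  0.   ]
 [-0.382  0.924  0.002]
 [-0.001  0.002 -1.   ]]
```

View pics/w2.png

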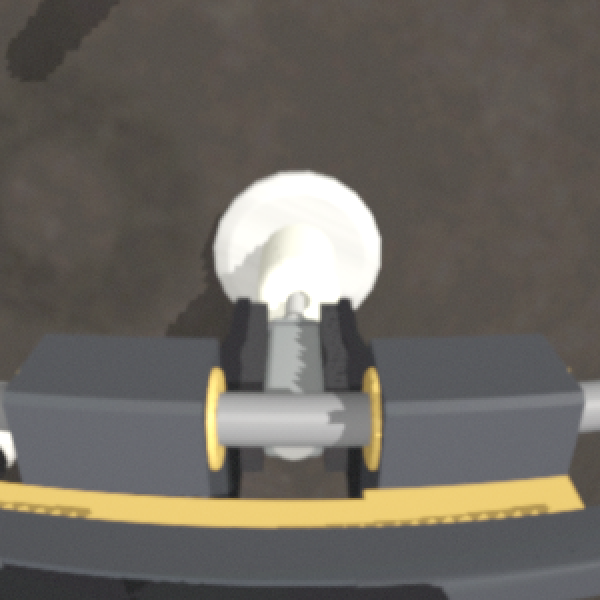

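The pin's handle is seated squarely between the pads, at about (295,370) in the crop. A side load shows the tool is a little off the hole axis, so I'll relieve it first.

Call:
apply_moves --targets '[0,0.001,0,0,0,0,0,0.002,0,0,0,0,0,0.002,0,0,0,0,0,0.002,0,0,0,0]'

```text
time: 4.85
ee_pos: [516.2, 182.2, 86.5]
tool_rot: [-0.195, 0.981, -0.0, -0.0]
force: [-0.2, 0.5, -0.4]
gripper_width: 13.8
grasp_force: 45.0
```

Call:
apply_moves --targets '[0,0,-0.01,0,0,0,0,0,-0.025,0,0,0,0,0,-0.045,0,0,0,0,0,-0.065,0,0,0,0,0,-0.085,0,0,0,0,0,-0.1,0,0,0,0,0,-0.1,0,0,0,0,0,-0.1,0,0,0]'

```text
time: 5.65
ee_pos: [515.8, 181.9, 186.6]
tool_rot: [-0.195, 0.981, 0.0, -0.0]
force: [-0.7, -0.8, -1.5]
gripper_width: 13.9
grasp_force: 45.0
```

Call:
apply_moves --targets '[0.004,-0.03,0,0,0,-6,0.009,-0.06,0,0,0,-12,0.0135,-0.09,0,0,0,-18,0.018,-0.12,0,0,0,-25,0.022,-0.15,0,0,0,-32,0.027,-0.18,0,0,0,-39,0.031,-0.21,0,0,0,-46,0.036,-0.24,0,0,0,-50,0.0405,-0.27,0,0,0,-54,0.042,-0.286,0,0,0,-54]'

```text
time: 6.65
ee_pos: [585.9, -100.2, 184.9]
tool_rot: [-0.618, 0.786, 0.001, -0.001]
force: [0.2, 0.3, -1.1]
gripper_width: 13.7
grasp_force: 45.0
```

Call:
apply_moves --targets '[0,0,0,0,0,0,0,0,0,0,0,0,0,0,0,0,0,0,0,0,0,0,0,0]'

```text
time: 7.05
ee_pos: [586.5, -97.1, 186.5]
tool_rot: [-0.619, 0.785, 0.0, -0.0]
force: [-0.7, -1.1, -1.1]
gripper_width: 13.7
grasp_force: 45.0
```

```bash
python3 - <<'E'
from h import *
s=ctrl.get_state();print(s["ee_pos"],s["gripper_width"],s["grasp_force"],s["force"],s["qpos"])
Q=R.from_quat(s["tool_rot"]).as_matrix();print(Q.round(3))
f=ctrl.grab_frame("wrist");cv2.imwrite("pics/w3.png",f["frame"][:,:,::-1])
import pickle;pickle.dump((s,f),open("w3.pkl","wb"))
cv2.imwrite("pics/w3c.png",cv2.resize(np.ascontiguousarray(f["frame"][130:290,180:380,::-1]),(750,600),interpolation=2))
E
```

```text
[586.45458108 -97.10969491 186.53755617] 13.69896246069154 44.9959066696465 [-0.72069257 -1.09632912 -1.08629721] [ 1.07998188e-01  3.69767656e-01 -1.38557459e-01 -1.66953541e-04
 -1.06260212e+00 -3.43206735e-01]
[[-0.233 -0.972 -0.   ]
 [-0.972  0.233  0.   ]
 [-0.     0.    -1.   ]]
```

View pics/w3c.png

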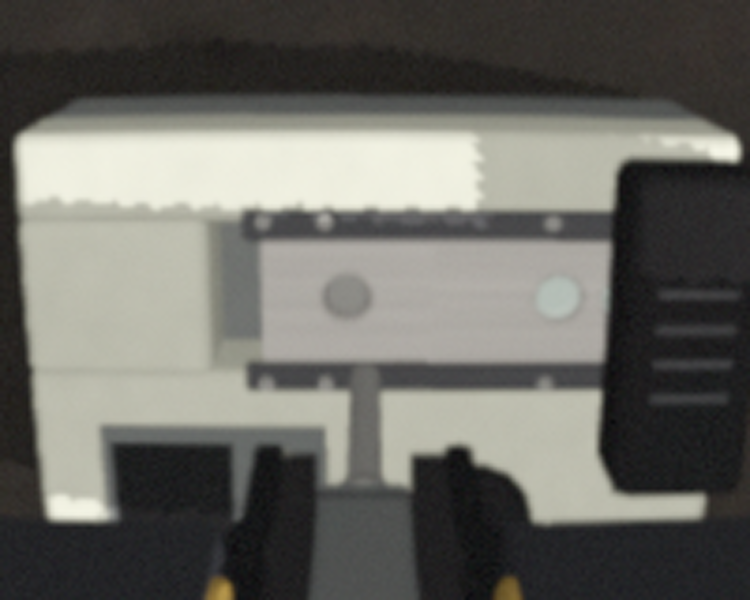

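The pin tip is at crop (365,371) and the well mouth at (347,296). The channel lies level in the image, so the jaws are aligned with the slide.

```bash
cat >> h.py <<'E'
def rel(s,f,tip,ztip,well,zw=65.5):
    Q=R.from_quat(s["tool_rot"]).as_matrix();t=onz(wray(tip,s,f),ztip);w=onz(wray(well,s,f),zw)
    print("tip",t,"tip-TCP tool",Q.T@(t-s["ee_pos"]),"well",w,"shift tool",Q.T@(w-t))
E
python3 - <<'E'
from h import *
import pickle;s,f=pickle.load(open("w3.pkl","rb"))
c=lambda u,v:(180+u/3.75,130+v/3.75)
rel(s,f,c(365,371),110,c(347,296))
E
```

```text
tip [586.08421097 -95.2055139  110.        ] tip-TCP tool [-1.75823241  0.79088556 76.53785797] well [589.66962469 -97.88124536  65.5       ] shift tool [ 1.77030887 -4.1180732  44.49912595]
```

Call:
apply_moves --targets '[0.0018,-0.0041,0.01,0,0,0,0.0018,-0.0041,0.02,0,0,0,0.0018,-0.0041,0.03,0,0,0,0.0018,-0.0041,0.036,0,0,0,0.0018,-0.0041,0.036,0,0,0,0.0018,-0.0041,0.036,0,0,0,0.0018,-0.0041,0.036,0,0,0]'

```text
time: 7.8
ee_pos: [590.5, -100.8, 151.0]
tool_rot: [-0.619, 0.786, -0.0, 0.0]
force: [1.2, -0.1, -0.7]
gripper_width: 13.7
grasp_force: 45.0
```

```bash
python3 - <<'E'
from h import *
s=ctrl.get_state();print(s["ee_pos"],s["force"])
f=ctrl.grab_frame("wrist")
import pickle;pickle.dump((s,f),open("w4.pkl","wb"))
cv2.imwrite("pics/w4c.png",cv2.resize(np.ascontiguousarray(f["frame"][180:260,230:330,::-1]),(750,600),interpolation=2))
E
```

```text
[ 590.53043195 -100.80902189  151.01023155] [ 1.23871226 -0.10884442 -0.68140086]
```

View pics/w4c.png

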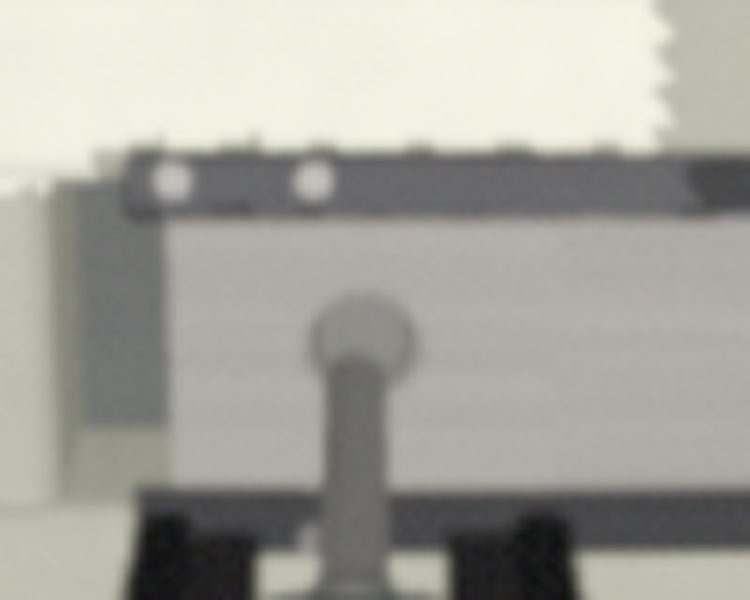

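The tip's far rim is at crop (355,355), giving a disc centre of about (355,381). The well mouth is centred at (362,341).

```bash
python3 - <<'E'
from h import *
import pickle;s,f=pickle.load(open("w4.pkl","rb"))
c=lambda u,v:(230+u/7.5,180+v/7.5)
rel(s,f,c(355,381),74.5,c(362,341))
s=ctrl.get_state();print(s["ee_pos"])
E
```

```text
tip [590.59717647 -97.4745165   74.5       ] tip-TCP tool [-3.24830739  0.7903108  76.50988708] well [589.66369836 -98.21823457  65.5       ] shift tool [0.94260851 0.74230841 8.9991647 ]
[ 590.53232391 -100.79501812  151.09104475]
```

Call:
apply_moves --targets '[0.0009,0.0007,0,0,0,0,0.0009,0.0007,0.002,0,0,0,0.0009,0.0007,0.004,0,0,0,0.0009,0.0007,0.006,0,0,0,0.0009,0.0007,0.008,0,0,0,0.0009,0.0007,0.009,0,0,0,0.0009,0.0007,0.01,0,0,0,0.0009,0.0007,0.0105,0,0,0,0.0009,0.0007,0.0105,0,0,0]'

```text
time: 8.75
ee_pos: [589.3, -101.5, 140.0]
tool_rot: [-0.619, 0.786, 0.0, -0.0]
force: [0.1, -0.4, -0.5]
gripper_width: 13.5
grasp_force: 45.0
```

Call:
apply_moves --targets '[0,0,0.0005,0,0,0,0,0,0.001,0,0,0,0,0,0.0015,0,0,0,0,0,0.002,0,0,0,0,0,0.002,0,0,0]'

```text
time: 9.25
ee_pos: [589.2, -101.5, 138.0]
tool_rot: [-0.619, 0.786, 0.0, -0.0]
force: [-0.6, 0.1, -0.7]
gripper_width: 13.7
grasp_force: 45.0
```

Call:
apply_moves --targets '[0,0,0.0005,0,0,0,0,0,0.001,0,0,0,0,0,0.0015,0,0,0,0,0,0.002,0,0,0,0,0,0.002,0,0,0]'

```text
time: 9.75
ee_pos: [589.4, -101.5, 136.5]
tool_rot: [-0.619, 0.785, -0.0, 0.0]
force: [-1.6, 0.4, 3.7]
gripper_width: 14.0
grasp_force: 45.0
```

Call:
apply_moves --targets '[0,0,0.0005,0,0,0,0,0,0.001,0,0,0,0,0,0.0015,0,0,0,0,0,0.002,0,0,0,0,0,0.002,0,0,0,0,0,0.002,0,0,0]'

```text
time: 10.35
ee_pos: [589.4, -101.5, 134.6]
tool_rot: [-0.619, 0.785, -0.0, 0.0]
force: [-1.5, 1.1, 6.2]
gripper_width: 13.7
grasp_force: 45.0
```

Call:
apply_moves --targets '[0,0,0.0005,0,0,0,0,0,0.001,0,0,0,0,0,0.001,0,0,0,0,0,0.001,0,0,0]'

```text
time: 10.75
ee_pos: [589.4, -101.6, 133.8]
tool_rot: [-0.619, 0.785, -0.0, 0.0]
force: [-2.8, 1.0, 6.9]
gripper_width: 14.0
grasp_force: 45.0
```

Call:
apply_moves --targets '[0,0,0.0005,0,0,0,0,0,0.001,0,0,0,0,0,0.0013,0,0,0,0,0,0.0013,0,0,0,0,0,0.0013,0,0,0]'

```text
time: 11.25
ee_pos: [589.5, -101.6, 132.8]
tool_rot: [-0.619, 0.785, -0.0, 0.0]
force: [-2.3, 1.1, 7.6]
gripper_width: 13.5
grasp_force: 45.0
```

Call:
apply_moves --targets '[0,0,0,0,0,0,0,0,0,0,0,0]'

```text
time: 11.45
ee_pos: [589.4, -101.5, 132.8]
tool_rot: [-0.619, 0.785, -0.0, 0.0]
force: [-3.0, 0.5, 8.0]
gripper_width: 13.4
grasp_force: 45.0
```

Call:
apply_moves --targets '[0,0,0.0005,0,0,0,0,0.001,0.0005,0,0,0,0,0.002,0.0005,0,0,0,0,0.003,0.0005,0,0,0,0,0.003,0.0005,0,0,0]'

```text
time: 11.95
ee_pos: [588.7, -101.3, 133.3]
tool_rot: [-0.619, 0.785, -0.002, 0.002]
force: [-0.1, -0.9, 7.1]
gripper_width: 13.7
grasp_force: 45.0
```

Call:
apply_moves --targets '[0,0.0005,0,0,0,0,0,0.001,0,0,0,0,0,0.0015,0,0,0,0,0,0.002,0,0,0,0,0,0.002,0,0,0,0]'

```text
time: 12.45
ee_pos: [588.0, -101.1, 133.7]
tool_rot: [-0.619, 0.785, -0.003, 0.003]
force: [1.2, -2.0, 7.9]
gripper_width: 13.6
grasp_force: 45.0
```

Call:
apply_moves --targets '[0,0,0.0004,0,0,0,0,0,0.0008,0,0,0,0,0.0005,0.0008,0,0,0,0,0.001,0.0008,0,0,0,0,0.001,0.0008,0,0,0]'

```text
time: 12.95
ee_pos: [587.2, -100.8, 133.1]
tool_rot: [-0.619, 0.785, -0.004, 0.003]
force: [2.0, -2.0, 6.8]
gripper_width: 14.0
grasp_force: 45.0
```

```bash
python3 - <<'E'
from h import *
s=ctrl.get_state();Q=R.from_quat(s["tool_rot"]).as_matrix();print(s["ee_pos"],Q.T@s["force"],Q.T@s["torque"],np.degrees(np.arcsin(Q[:2,2])))
f=ctrl.grab_frame("wrist")
cv2.imwrite("pics/w5c.png",cv2.resize(np.ascontiguousarray(f["frame"][170:270,220:340,::-1]),(720,600),interpolation=2))
E
```

```text
[ 587.24904961 -100.83986065  133.09269715] [ 1.45954272 -2.50622734 -6.76704842] [0.81516027 0.56099591 0.00233746] [ 0.55457301 -0.10138454]
```

View pics/w5c.png

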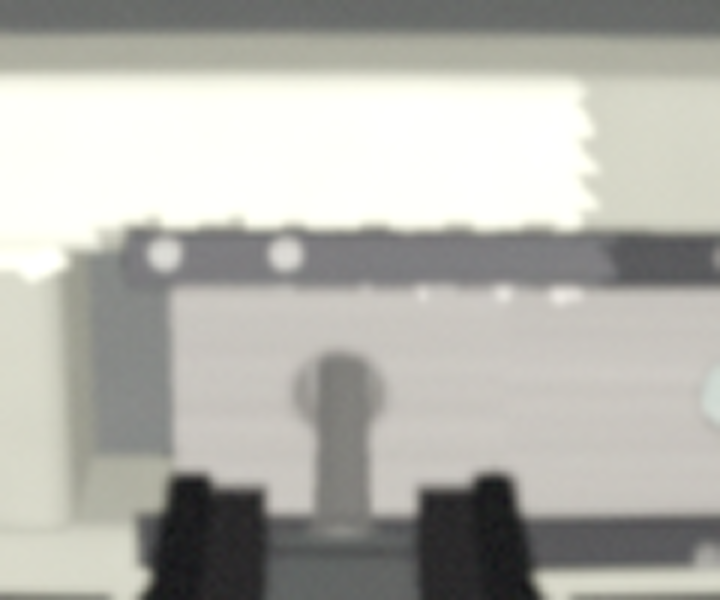

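The pin stands in the well near its centre and the slide is still home. The lateral load is small, so I'll press slightly more and keep pushing.

Call:
apply_moves --targets '[0,0,0.0005,0,0,0,0,0,0.001,0,0,0,0,0.0005,0.001,0,0,0,0,0.001,0.001,0,0,0,0,0.0015,0.001,0,0,0,0,0.0015,0.001,0,0,0]'

```text
time: 13.6
ee_pos: [586.0, -100.5, 132.4]
tool_rot: [-0.619, 0.785, -0.004, 0.003]
force: [2.7, -2.5, 8.3]
gripper_width: 13.3
grasp_force: 45.0
```

Call:
apply_moves --targets '[0,0.0005,0,0,0,0,0,0.001,0,0,0,0,0,0.0015,0,0,0,0,0,0.002,0,0,0,0,0,0.002,0,0,0,0]'

```text
time: 14.1
ee_pos: [584.1, -100.1, 132.4]
tool_rot: [-0.619, 0.785, -0.004, 0.003]
force: [1.2, -2.4, 8.1]
gripper_width: 13.9
grasp_force: 45.0
```

Call:
apply_moves --targets '[0,0.0005,0,0,0,0,0,0.001,0,0,0,0,0,0.0015,0,0,0,0,0,0.002,0,0,0,0,0,0.002,0,0,0,0]'

```text
time: 14.6
ee_pos: [582.1, -99.6, 132.3]
tool_rot: [-0.619, 0.785, -0.004, 0.003]
force: [0.8, -1.4, 8.1]
gripper_width: 14.0
grasp_force: 45.0
```

Call:
apply_moves --targets '[0,0.001,0,0,0,0,0,0.002,0,0,0,0,0,0.003,0,0,0,0,0,0.004,0,0,0,0,0,0.005,0,0,0,0,0,0.006,0,0,0,0,0,0.007,0,0,0,0,0,0.008,0,0,0,0]'

```text
time: 15.4
ee_pos: [574.5, -97.8, 132.4]
tool_rot: [-0.619, 0.785, -0.004, 0.004]
force: [3.0, -2.7, 8.5]
gripper_width: 13.8
grasp_force: 45.0
```

Call:
apply_moves --targets '[0,0.001,0,0,0,0,0,0.002,0,0,0,0,0,0.003,0,0,0,0,0,0.004,0,0,0,0,0,0.005,0,0,0,0,0,0.006,0,0,0,0,0,0.007,0,0,0,0,0,0.008,0,0,0,0]'

```text
time: 16.2
ee_pos: [566.7, -95.9, 132.3]
tool_rot: [-0.619, 0.785, -0.004, 0.004]
force: [1.7, -2.3, 8.0]
gripper_width: 13.8
grasp_force: 45.0
```

Call:
apply_moves --targets '[0,0.001,0,0,0,0,0,0.002,0,0,0,0,0,0.003,0,0,0,0,0,0.004,0,0,0,0,0,0.005,0,0,0,0,0,0.006,0,0,0,0,0,0.007,0,0,0,0,0,0.008,0,0,0,0]'

```text
time: 17.0
ee_pos: [558.9, -94.0, 132.3]
tool_rot: [-0.619, 0.785, -0.004, 0.004]
force: [2.8, -1.9, 8.8]
gripper_width: 13.8
grasp_force: 45.0
```

Call:
apply_moves --targets '[0,0.001,0,0,0,0,0,0.002,0,0,0,0,0,0.003,0,0,0,0,0,0.004,0,0,0,0,0,0.005,0,0,0,0,0,0.006,0,0,0,0,0,0.007,0,0,0,0,0,0.008,0,0,0,0]'

```text
time: 17.8
ee_pos: [551.2, -92.1, 132.3]
tool_rot: [-0.619, 0.785, -0.004, 0.004]
force: [1.5, -2.2, 9.1]
gripper_width: 13.7
grasp_force: 45.0
```

Call:
apply_moves --targets '[0,0.001,0,0,0,0,0,0.002,0,0,0,0,0,0.003,0,0,0,0,0,0.004,0,0,0,0,0,0.005,0,0,0,0,0,0.006,0,0,0,0,0,0.007,0,0,0,0,0,0.008,0,0,0,0]'

```text
time: 18.6
ee_pos: [543.4, -90.2, 132.2]
tool_rot: [-0.619, 0.785, -0.004, 0.004]
force: [2.2, -2.0, 8.6]
gripper_width: 13.8
grasp_force: 45.0
```

Call:
apply_moves --targets '[0,0.0005,0,0,0,0,0,0.001,0,0,0,0,0,0.0015,0,0,0,0,0,0.002,0,0,0,0,0,0.002,0,0,0,0]'

```text
time: 19.1
ee_pos: [541.3, -89.7, 132.2]
tool_rot: [-0.619, 0.785, -0.004, 0.003]
force: [2.0, -3.3, 8.4]
gripper_width: 13.5
grasp_force: 45.0
```

Call:
apply_moves --targets '[0,0.0005,0,0,0,0,0,0.001,0,0,0,0,0,0.0015,0,0,0,0,0,0.0015,0,0,0,0]'

```text
time: 19.5
ee_pos: [540.6, -89.5, 132.5]
tool_rot: [-0.62, 0.785, -0.004, 0.004]
force: [2.8, -2.2, 8.6]
gripper_width: 13.9
grasp_force: 45.0
```

Call:
apply_moves --targets '[0,0.0005,0,0,0,0,0,0.001,0,0,0,0,0,0.001,0,0,0,0,0,0.001,0,0,0]'

```text
validation failed for argument at $.ta...
```

Call:
apply_moves --targets '[0,0.0005,0,0,0,0,0,0.001,0,0,0,0,0,0.001,0,0,0,0,0,0.001,0,0,0,0]'

```text
time: 19.9
ee_pos: [539.8, -88.9, 132.4]
tool_rot: [-0.619, 0.785, -0.004, 0.004]
force: [3.7, -3.1, 8.6]
gripper_width: 13.5
grasp_force: 45.0
```

Call:
apply_moves --targets '[0,0.0005,0,0,0,0,0,0.001,0,0,0,0,0,0.0015,0,0,0,0,0,0.0015,0,0,0,0]'

```text
time: 20.3
ee_pos: [538.7, -88.4, 132.5]
tool_rot: [-0.62, 0.785, -0.005, 0.005]
force: [3.2, -1.1, 8.6]
gripper_width: 13.6
grasp_force: 45.0
```

```bash
python3 - <<'E'
from h import *
s=ctrl.get_state();print(s["ee_pos"],s["force"],s["torque"])
f=ctrl.grab_frame("wrist")
cv2.imwrite("pics/w6c.png",cv2.resize(np.ascontiguousarray(f["frame"][130:290,160:400,::-1]),(780,520),interpolation=2))
E
```

```text
[538.72327938 -88.38737511 132.53649589] [ 3.15685791 -1.10347716  8.57755369] [-0.63225401 -1.25843597 -0.01541733]
```

View pics/w6c.png

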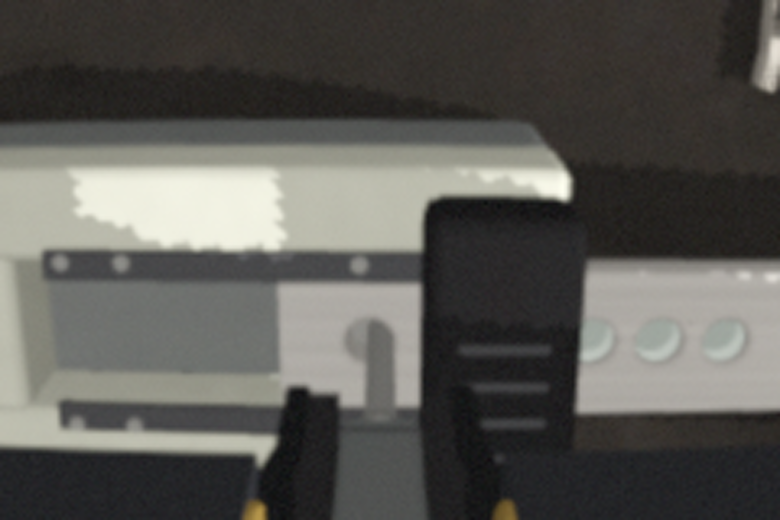

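The slide is fully out: its rear edge is at crop (278,340), a long stretch of channel is exposed, and all three filters show ahead of the lamp. The pin sits at the front wall of the well. Next I'll release, let the lock drop in and lift.

Call:
apply_moves --targets '[0,-0.0005,-0.001,0,0,0,0,-0.001,-0.002,0,0,0,0,-0.0015,-0.003,0,0,0,0,-0.002,-0.004,0,0,0,0,-0.003,-0.005,0,0,0,0,-0.004,-0.006,0,0,0,0,-0.004,-0.006,0,0,0,0,-0.004,-0.006,0,0,0]'

```text
time: 21.15
ee_pos: [539.0, -88.8, 136.1]
tool_rot: [-0.619, 0.785, -0.001, 0.002]
force: [4.7, 1.1, 6.2]
gripper_width: 13.7
grasp_force: 45.0
```

Call:
apply_moves --targets '[0,0,-0.001,0,0,0,0,0,-0.002,0,0,0,0,0,-0.003,0,0,0,0,0,-0.004,0,0,0,0,0,-0.004,0,0,0]'

```text
time: 21.65
ee_pos: [538.7, -88.6, 138.5]
tool_rot: [-0.619, 0.786, -0.001, 0.002]
force: [6.8, 0.5, -2.5]
gripper_width: 13.6
grasp_force: 45.0
```

Call:
apply_moves --targets '[0,-0.001,0,0,0,0,0,-0.002,0,0,0,0,0,-0.002,0,0,0,0,0,-0.002,0,0,0,0]'

```text
time: 22.05
ee_pos: [539.1, -88.9, 138.4]
tool_rot: [-0.619, 0.786, 0.0, 0.0]
force: [5.5, 2.7, -1.2]
gripper_width: 13.4
grasp_force: 45.0
```

Call:
apply_moves --targets '[0,-0.001,0,0,0,0,0,-0.002,0,0,0,0,0,-0.002,0,0,0,0,0,-0.002,0,0,0,0]'

```text
time: 22.45
ee_pos: [539.9, -90.0, 138.7]
tool_rot: [-0.619, 0.786, 0.001, -0.001]
force: [1.0, 1.9, -2.3]
gripper_width: 13.5
grasp_force: 45.0
```

Call:
apply_moves --targets '[0,0,-0.002,0,0,0,0,0,-0.004,0,0,0,0,0,-0.006,0,0,0,0,0,-0.006,0,0,0]'

```text
time: 22.85
ee_pos: [540.7, -90.2, 145.8]
tool_rot: [-0.619, 0.786, 0.0, -0.0]
force: [0.0, 0.5, -1.8]
gripper_width: 13.5
grasp_force: 45.0
```

Call:
apply_moves --targets '[0,0,-0.004,0,0,0,0,0,-0.01,0,0,0,0,0,-0.02,0,0,0,0,0,-0.035,0,0,0,0,0,-0.045,0,0,0,0,0,-0.05,0,0,0,0,0,-0.05,0,0,0,0,0,-0.05,0,0,0]'

```text
time: 23.65
ee_pos: [540.8, -89.8, 195.1]
tool_rot: [-0.619, 0.786, 0.0, -0.0]
force: [0.1, -0.1, -0.9]
gripper_width: 14.0
grasp_force: 45.0
```

```bash
python3 - <<'E'
from h import *
s=ctrl.get_state();Q=R.from_quat(s["tool_rot"]).as_matrix();print(s["ee_pos"],s["force"],Q.round(4).tolist())
f=ctrl.grab_frame("wrist");import pickle;pickle.dump((s,f),open("w7.pkl","wb"))
im=f["frame"][:,:,::-1]
s3,f3=pickle.load(open("w3.pkl","rb"))
a=cv2.resize(np.ascontiguousarray(f3["frame"][210:290,230:325,::-1]),(380,320),interpolation=2);b=cv2.resize(np.ascontiguousarray(im[210:290,230:325]),(380,320),interpolation=2)
cv2.imwrite("pics/w7c.png",np.hstack([a,b]))
E
```

```text
[540.82900448 -89.83063857 195.12293692] [ 0.10793037 -0.13221263 -0.91062818] [[-0.2343, -0.9722, -0.0007], [-0.9722, 0.2343, 0.0003], [-0.0001, 0.0007, -1.0]]
```

Call:
apply_moves --targets '[-0.015,0.005,0,0,0,6,-0.034,0.012,0,0,0,13,-0.055,0.019,0,0,0,20,-0.08,0.027,0,0,0,27,-0.105,0.036,0,0,0,34,-0.13,0.044,0,0,0,41,-0.15,0.051,0,0,0,48,-0.163,0.055,0,0,0,54,-0.168,0.057,0,0,0,54,-0.168,0.057,0,0,0,54]'

```text
time: 24.7
ee_pos: [524.8, 87.1, 194.9]
tool_rot: [-0.196, 0.981, -0.0, -0.001]
force: [0.6, -0.3, -1.5]
gripper_width: 13.9
grasp_force: 45.0
```

```bash
python3 - <<'E'
from h import *
s=ctrl.get_state();Q=R.from_quat(s["tool_rot"]).as_matrix();print(s["ee_pos"],s["force"],np.degrees(np.arctan2(Q[1,1],Q[0,1])))
f=ctrl.grab_frame("wrist");import pickle;pickle.dump((s,f),open("w8.pkl","wb"))
g=cv2.cvtColor(f["frame"],cv2.COLOR_RGB2GRAY).astype(int)
for v in range(208,270,3):print(v,*g[v,262:296])
E
```

```text
[524.79004975  87.08006942 194.93374209] [ 0.55382425 -0.32754686 -1.46516228] 112.6454831035335
208 65 64 64 64 65 69 66 69 70 68 68 66 64 63 62 63 61 63 62 61 64 63 63 62 62 62 60 64 65 62 64 63 64 59
211 61 60 63 61 63 65 66 69 64 67 65 63 59 62 60 61 63 60 62 62 64 62 64 63 63 63 63 62 62 65 66 62 59 61
214 65 64 62 61 63 62 63 62 63 64 62 64 63 60 63 62 63 61 58 61 63 61 60 65 64 66 65 65 67 64 61 58 60 57
217 65 60 64 60 60 62 62 62 61 62 61 60 62 65 63 62 62 62 61 64 63 62 63 62 61 63 61 63 62 60 61 59 57 55
220 56 54 58 57 54 59 61 61 63 65 62 64 65 63 60 63 56 62 61 61 61 61 62 63 60 60 59 58 59 58 59 58 57 57
223 53 52 52 55 53 54 53 56 57 55 62 61 64 61 59 61 60 58 58 57 56 59 58 60 59 58 60 56 58 57 53 53 56 59
226 53 51 53 53 51 51 52 55 56 56 56 60 71 89 104 116 104 87 66 55 58 56 58 59 57 58 57 54 54 54 53 55 56 58
229 57 54 56 56 57 55 56 57 56 56 68 94 124 146 167 183 193 194 176 114 63 56 56 58 56 55 56 53 58 57 54 55 57 55
232 57 55 58 58 53 59 55 56 56 56 75 111 134 150 170 185 195 201 191 134 68 56 58 58 59 55 56 56 56 53 56 55 54 54
235 54 55 54 55 53 58 58 58 5
[... 690 characters left out ...]
 61 71 104 128 148 164 179 190 198 202 200 181 119 67 65 65 66 66 62 57 60 60 59 56 60 59
256 60 58 60 59 60 62 63 62 65 77 106 127 141 152 164 167 172 173 170 158 108 68 66 67 66 67 61 58 56 60 58 59 60 59
259 59 63 64 76 100 116 124 127 129 133 137 143 151 156 158 162 155 133 114 106 102 97 92 92 91 86 75 59 53 62 61 60 61 59
262 60 72 94 110 118 123 126 126 128 127 128 127 128 128 126 120 105 93 88 86 87 88 88 87 85 85 77 67 57 59 59 57 55 56
265 60 64 85 103 122 137 142 144 144 144 145 144 146 146 147 146 135 119 103 100 101 100 99 99 98 97 92 79 57 57 59 59 59 56
268 58 64 85 107 125 139 144 145 144 145 145 146 146 142 128 117 109 104 99 99 101 102 100 102 100 98 95 83 56 55 59 58 60 58
```

```bash
python3 - <<'E'
from h import *
import pickle
for n,t in(("w3",(277.2,130+379/3.75)),("w8",(277.0,229.6))):
    s,f=pickle.load(open(n+".pkl","rb"));rel(s,f,t,s["ee_pos"][2]-76.5,t)
    g=cv2.cvtColor(f["frame"],cv2.COLOR_RGB2GRAY).astype(int);print(g[220:266,277])
s,f=pickle.load(open("w8.pkl","rb"));Q=R.from_quat(s["tool_rot"]).as_matrix();print(Q.T@(np.array([516,182,195])-s["ee_pos"]))
E
```

```text
tip [586.57766778 -93.57411798 110.03755617] tip-TCP tool [-3.45971871  0.69135037 76.50044337] well [590.53875831 -76.67865178  65.5       ] shift tool [-17.34921608   0.07912607  44.53918911]
[171 171 170 171 170 159 132 102 103 104 105 104 104 106 104 106 105 104
 104 106 104 103 106 105 108 105 106 106 106 104 104 104 105 105 105 101
  97 105 112 100  81  70  69  77  78  81]
tip [527.09375653  87.74155642 118.43374209] tip-TCP tool [-2.47148551 -0.27044282 76.49714537] well [545.7337385   95.65907117  65.5       ] shift tool [-20.31413631   0.13438926  52.90968554]
[ 63  61  60  61  59  73 116 157 178 183 183 184 185 185 184 185 185 186
 186 187 187 188 186 188 188 188 189 190 190 189 190 189 190 190 188 177
 167 174 180 162 124 102 120 138 145 146]
[-28.43435127  90.98647573  -0.10717492]
```

Call:
apply_moves --targets '[-0.005,0.016,0,0,0,0,-0.012,0.038,0,0,0,0,-0.019,0.06,0,0,0,0,-0.025,0.08,0,0,0,0,-0.0284,0.091,0.01,0,0,0,-0.0284,0.091,0.03,0,0,0,-0.0284,0.091,0.05,0,0,0,-0.0284,0.091,0.065,0,0,0,-0.0284,0.091,0.065,0,0,0,-0.0284,0.091,0.065,0,0,0]'

```text
time: 25.75
ee_pos: [516.7, 181.1, 130.2]
tool_rot: [-0.195, 0.981, -0.0, -0.0]
force: [0.2, -0.4, -0.5]
gripper_width: 13.9
grasp_force: 45.0
```

```bash
python3 - <<'E'
from h import *
s=ctrl.get_state();Q=R.from_quat(s["tool_rot"]).as_matrix();print(s["ee_pos"],s["force"],Q.T@(np.array([516.2,182.2,86.5])-s["ee_pos"]))
f=ctrl.grab_frame("wrist");import pickle;pickle.dump((s,f),open("w9.pkl","wb"))
g=cv2.cvtColor(f["frame"],cv2.COLOR_RGB2GRAY).astype(int)
for v in range(206,236,1):print(v,*g[v,260:295])
E
```

```text
[516.69253502 181.05128751 130.17431802] [ 0.23087481 -0.38226383 -0.45936531] [-2.09316851e-02  1.27364561e+00  4.36736256e+01]
206 229 220 216 215 206 181 169 173 180 186 190 201 209 216 221 225 229 232 234 238 241 243 246 247 250 250 251 251 252 252 252 252 250 245 234
207 225 202 191 189 181 171 169 174 182 189 195 202 211 216 223 227 230 233 236 239 242 244 247 249 250 250 251 252 252 252 252 252 251 246 237
208 220 193 180 176 169 166 169 176 182 190 195 199 211 219 226 230 234 238 240 244 246 249 252 253 252 252 252 252 252 252 253 252 251 247 239
209 206 186 178 175 168 166 170 178 185 192 196 200 211 224 234 239 243 246 249 252 253 254 254 254 254 254 253 253 252 252 253 252 251 249 241
210 184 178 177 174 165 167 172 178 185 195 202 208 216 232 243 249 252 253 254 254 254 255 255 255 255 255 254 254 254 253 253 253 251 249 244
211 176 175 173 173 167 167 173 182 190 200 211 220 226 242 252 254 254 254 255 255 255 255 255 255 255 255 255 255 254 254 254 253 252 249 245
212 175 176 175 170 167 169 176 186 199 212 223 233 244 253 254 255 255 255 255 255 255 255 255 255 255 255
[... 2648 characters left out ...]
 198 218 228 225 225 224 225 228 222 183 151 162 182 196 208 214 218 223 232 249 254 255 255 255 255 255 255 255 255 255 254
232 172 174 176 177 185 202 210 212 214 215 215 222 225 179 148 163 182 197 207 214 224 244 254 254 255 255 255 255 255 255 255 255 254 254 254
233 168 170 172 173 177 189 202 207 211 214 215 221 225 179 148 162 183 197 208 214 227 252 255 255 255 255 255 255 255 255 255 255 254 254 249
234 166 167 169 171 173 179 194 204 211 213 214 217 212 166 148 164 182 198 208 214 227 251 255 255 255 255 255 255 255 255 255 254 254 250 234
235 165 166 167 167 169 173 186 199 206 211 216 218 211 165 148 165 183 198 208 215 224 247 254 255 255 255 255 255 255 254 254 254 250 237 221
```

```bash
python3 - <<'E'
from h import *
import pickle
s,f=pickle.load(open("w9.pkl","rb"));rel(s,f,(276.9,229.8),53.7,(280,227.2),48)
s=ctrl.get_state();print(s["ee_pos"])
E
```

```text
tip [519.20625201 181.66840351  53.7       ] tip-TCP tool [-2.62432871 -0.3478889  76.47230083] well [518.34584292 183.8932927   48.        ] shift tool [-0.0594587   2.38795806  5.69864517]
[517.08979759 181.41300879 130.85249706]
```

Call:
apply_moves --targets '[0,0.002,0,0,0,0,0,0.002,0,0,0,0,0,0.002,0.003,0,0,0,0,0.002,0.006,0,0,0,0,0.002,0.009,0,0,0,0,0.002,0.012,0,0,0,0,0.002,0.012,0,0,0]'

```text
time: 26.5
ee_pos: [515.5, 183.4, 117.8]
tool_rot: [-0.195, 0.981, -0.0, -0.001]
force: [-0.9, 0.1, -0.2]
gripper_width: 13.7
grasp_force: 45.0
```

Call:
apply_moves --targets '[0,0,0.005,0,0,0,0,0,0.01,0,0,0,0,0,0.015,0,0,0,0,0,0.02,0,0,0,0,0,0.024,0,0,0,0,0,0.027,0,0,0,0,0,0.029,0,0,0,0,0,0.0305,0,0,0,0,0,0.0305,0,0,0]'

```text
time: 27.4
ee_pos: [515.8, 183.6, 87.8]
tool_rot: [-0.195, 0.981, -0.0, -0.0]
force: [-0.0, 0.2, -0.6]
gripper_width: 13.5
grasp_force: 45.0
```

Call:
apply_moves --targets '[0,0,0.0005,0,0,0,0,0,0.001,0,0,0,0,0,0.001,0,0,0]'

```text
time: 27.7
ee_pos: [515.8, 183.6, 87.0]
tool_rot: [-0.195, 0.981, 0.0, 0.0]
force: [-0.4, -0.9, -0.7]
gripper_width: 13.7
grasp_force: 45.0
```

Call:
apply_moves --targets '[0,0,0,0,0,0,0,0,0,0,0,0,0,0,0,0,0,0,0,0,0,0,0,0,0,0,0,0,0,0,0,0,0,0,0,0,0,0,0,0,0,0,0,0,0,0,0,0]' --grip 0.3

```text
time: 28.5
ee_pos: [515.8, 183.6, 87.0]
tool_rot: [-0.195, 0.981, -0.0, 0.0]
force: [-0.6, -0.1, 0.8]
gripper_width: 55.8
grasp_force: 0.0
```

Call:
apply_moves --targets '[0,0,-0.02,0,0,0,0,0,-0.05,0,0,0,0,0,-0.08,0,0,0,0,0,-0.11,0,0,0,0,0,-0.14,0,0,0,0,0,-0.16,0,0,0,0,0,-0.165,0,0,0,0,0,-0.165,0,0,0,0,0,-0.165,0,0,0]'

```text
time: 29.4
ee_pos: [515.0, 183.2, 250.4]
tool_rot: [-0.195, 0.981, -0.0, -0.001]
force: [-0.1, -0.3, -0.3]
gripper_width: 56.4
grasp_force: 0.0
```

```bash
python3 - <<'E'
from h import *
s=ctrl.get_state();print(s["time"],s["ee_pos"],s["force"])
f=ctrl.grab_frame("wrist")["frame"];g=ctrl.grab_frame("side")["frame"]
# pin top cap / handle in the wrist view, and side view column of the handle
gr=cv2.cvtColor(f,cv2.COLOR_RGB2GRAY).astype(int)
for v in range(165,222,3):print(v,*gr[v,256:304:2])
hs=cv2.cvtColor(g,cv2.COLOR_RGB2GRAY).astype(int)
for v in range(144,196,3):print(v,*hs[v,242:266])
a=cv2.cvtColor(cv2.imread("pics/side0.png"),cv2.COLOR_BGR2GRAY).astype(int)
print("diff pin area",np.abs(a-hs)[144:196,242:266].mean(),"elsewhere",np.abs(a-hs)[300:380,160:220].mean())
print("slide region diff, scene left of photometer",np.abs(a-hs)[225:262,195:245].mean())
E
```

```text
29.4 [515.04663698 183.24893354 250.40093487] [-0.09820405 -0.27751401 -0.25803913]
165 92 184 211 214 221 224 225 221 220 220 220 221 220 219 221 232 248 252 254 231 118 67 63 61
168 185 208 212 216 216 216 217 217 218 220 220 219 220 221 220 220 219 228 244 248 234 137 64 63
171 207 213 220 219 218 217 217 216 216 216 217 218 220 220 220 218 219 220 223 236 238 227 119 65
174 210 222 223 222 221 220 216 199 202 215 225 233 235 232 218 219 220 219 218 222 234 234 186 68
177 213 222 224 223 221 208 177 187 209 222 231 238 241 242 239 222 216 217 218 220 226 231 224 123
180 214 218 218 216 181 160 183 220 250 254 255 255 255 254 250 236 216 215 215 216 219 227 229 144
183 213 216 187 165 165 175 233 254 254 254 254 254 255 255 255 251 223 217 217 215 217 224 222 139
186 206 180 171 166 164 214 252 254 254 253 245 250 254 254 255 255 228 221 221 219 219 221 219 137
189 163 167 169 168 171 227 253 254 249 169 177 195 237 253 254 255 238 221 222 222 223 222 195 70
192 160 164 168 167 168 220 253 191 146 146 149 150 152 160 248 254 230 222 223 222 219 216 130 63
195 150 160 166 166 167 17
[... 1744 characters left out ...]
7 57 50 49 48 49 49 50 47 50 50 50
180 48 47 46 47 74 150 219 238 239 219 170 169 219 239 229 189 111 58 50 49 51 48 47 50
183 48 47 49 62 156 242 251 251 249 246 243 241 237 231 216 191 157 92 53 46 47 45 47 45
186 47 47 48 64 145 225 232 226 219 213 211 209 206 200 195 182 156 95 54 46 47 47 47 45
189 47 46 47 64 145 225 230 222 211 208 205 205 202 199 191 180 154 95 53 45 43 45 44 44
192 95 126 160 175 202 230 230 221 211 207 206 204 201 197 190 179 165 166 163 143 109 74 51 46
195 213 212 210 212 223 233 229 219 209 204 206 204 202 196 188 177 159 150 164 170 170 163 147 122
diff pin area 1.7387820512820513 elsewhere 1.593125
slide region diff, scene left of photometer 38.144864864864864
```

```bash
python3 -c "
from workcell import ctrl
print(ctrl.finish_job())"
```

```text
the job is handed in; nothing more can be done
None
```

I pressed the plunger with the pin, pushed the filter slide out to its end stop, put the pin back upright in its stand and handed the job in at about 29 s. The side view shows the pin just as it stood at the start, and the hand-in returned no verdict.

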